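Tip the descaler carton out of a packed pantry rack and stand it on the tray

TASK

The coffee machine is due for descaling. Get the plain flat-topped carton out of the packed wooden rack: hook its top edge from behind, tip it towards the rack's front rail and leave it leaning over that rail by itself, hands off; then take hold of its exposed spine, lift it out and stand it upright in the middle of the wooden tray, letting go only once it stands there. Leave the tin and the gable-top carton standing in the rack and the other things on the worktop where they are.

Things in the scene. Friction and masses are not known exactly. Their poses are not given: they have to be found in the camera images.
- descaler_carton: Flat-topped folding carton with printed broad sides and a pale spine, 38 mm thick x 84 mm deep x 125 mm high, about 0.16 kg (varies). Origin: centre of its underside; own x across the thickness, y along the depth (+y side is the spine, at the front rail), z up. It stands upright in any of three places 40 mm apart along the rack's y, 1 to 3 mm play at its sides, its top level with its neighbours.
- carton_edge (a point): Middle of the carton's top back edge, 84 mm behind the top of its spine, 125 mm above its foot: hook here from behind and pull. As it tips, its spine rests on the rail and its foot slides back on the rack floor; tipped beyond about 0.65 rad (0.7 to 0.85 is good) it stays leaning by itself, below that it falls back upright.
- rack: Fixed open-topped rack of light wood, 128 mm deep (x) x 138 mm wide (y) x 125 mm high. Origin: centre of its underside; own -x is its front, y runs along the row. Floor top at 8 mm, from x = -62 to +66 mm; inside y = -61 to +61 mm; two end panels, tops at 125 mm, x = -54 to +54 mm; open at the back. About 20 mm behind the containers is free, open above. Place and yaw vary.
- rack_rail (a point): Middle of the rack's round steel front rail, on its axis: 8 mm diameter, along the rack's y, at x = -58 mm, z = 36 mm of the rack (a second bar lies below). The three containers stand with their fronts 0 to 4 mm behind it.
- tea_tin: Aluminium tea tin, 38 x 85 x 119 mm, with a dark round screw lid on top (31 mm across, 10 mm high). Origin: centre of its underside. Loose in the rack beside the others; stays standing there.
- gable_carton: Brown gable-top carton, 38 x 85 mm, 106 mm to the shoulders, roof ridge along its depth with its top at 128 mm. Origin: centre of its underside. Loose in the rack beside the others; stays standing there.
- tray: Fixed shallow wooden tray, 150 mm (x) x 180 mm (y), rim 12 mm high and 6 mm thick, floor 5 mm above the worktop. Origin: centre of its underside, z up. Place and yaw vary.
- mug: Large mug with handle, 80 mm across, 91 mm high, standing loose on the worktop between the rack and the tray; origin: centre of its underside. To be left alone.
- scoop: Coffee scoop, 128 mm long, 30 mm high, lying loose on the worktop left of the tray. To be left alone.
- white_cup: Small white cup with handle, 82 x 61 mm, 58 mm high, loose behind the rack; origin: centre of its underside. To be left alone.
- glass: Drinking glass, 80 mm across, 88 mm high, loose behind the rack to the right; origin: centre of its underside. To be left alone.

How it is judged:
On the way, in this order (a step that is already met when the one before it is completed fails the run):
1. the carton leans forward over the rack's front rail by itself (tilted 0.5 to 1.1 rad, foot still in the rack), untouched by the robot (angle between descaler_carton's own z axis and vertical between 0.5 and 1.1 rad and contact force between descaler_carton and the arm below 0.05 N and contact force between descaler_carton and the fingers below 0.05 N and horizontal distance between descaler_carton and rack below 0.09 m and height (world z) of descaler_carton below 0.075 m and contact force between descaler_carton and rack above 0.1 N), for 0.3 s.
2. the carton is held in the fingers, clear of the rack and the worktop (contact force between descaler_carton and the fingers above 1 N and contact force between descaler_carton and rack below 0.02 N and height (world z) of descaler_carton above 0.06 m), for 0.1 s.
At the end, for the whole second after the job is handed in: The flat-topped carton stands upright (within 0.08 rad) on the tray's floor, the centre of its underside within 40 mm of the tray's centre, at rest and released; the tin and the gable-top carton still stand in the rack (tilt under 0.25 rad, within 75 mm of its centre, undersides on its floor) (horizontal distance between descaler_carton and tray below 0.04 m and angle between descaler_carton's own z axis and vertical below 0.08 rad and height (world z) of descaler_carton below 0.012 m and contact force between descaler_carton and tray above 0.2 N and linear speed of descaler_carton below 0.02 m/s and contact force between descaler_carton and the fingers below 0.05 N and angle between each of tea_tin, gable_carton's own z axis and vertical below 0.25 rad and horizontal distance between each of tea_tin, gable_carton and rack below 0.075 m and height (world z) of each of tea_tin, gable_carton below 0.03 m); the robot touches nothing.
It fails at once if the carton is let go or dropped with its underside more than 30 mm above the worktop, away from the rack (contact force between descaler_carton and the fingers below 0.01 N and height (world z) of descaler_carton above 0.03 m and horizontal distance between descaler_carton and rack above 0.15 m).
It fails at once if the tin or the gable-top carton falls over or is pulled out of the rack (angle between any of tea_tin, gable_carton's own z axis and vertical above 0.5 rad or height (world z) of any of tea_tin, gable_carton above 0.06 m).
It fails at once if the mug, scoop, white cup or glass is pushed more than 40 mm away or knocked over (distance of any of mug, scoop, white_cup, glass from where it was at the start of the episode above 0.04 m or angle between any of mug, white_cup, glass's own z axis and vertical above 0.5 rad).
It also fails if it takes over 61 s, if anything falls off the work surface, if the arm or the gripper's body presses on something with over 40 N, if the wrist force passes 120 N, or if a joint passes its speed limit or range.

ROBOT

A 6-joint arm with a two-finger parallel gripper is mounted at the origin on a cart in front of the work surface, level with it; the furniture and walls round the work are solid. World frame = base frame: x ahead of the robot, y to its left, z up, the work surface at z = 0. Lengths are in m, angles in rad, forces in N, time in s.
With the tool pointing down it reaches from about 0.3 to 0.775 m from the base axis. Payload 14.6 kg.
Tool frame: the origin (TCP) lies at the centre of the arm's flange, where the gripper is bolted on; the fingertips stand 199 mm ahead of it and the grasp point (between the pads) lies ctrl.tcp_to_grasp ahead of it (ctrl.tcp_to_grasp is the distance from the TCP to the grasp point, in m); z points along the fingers, y is the line along which they close (so a half turn about z gives the same grasp; the last joint's range is limited). The gripper opens to 94 mm and grips with 3 to 60 N. Pads are 16 mm wide; open, the fingers measure 119 mm over their backs; the gripper's body (75 mm by 177 mm) begins 78 mm behind the grasp point.
Start: joints at [-1.202, 0.3, 1.521, -0, 1.321, -0.067], TCP at [0.232, -0.499, 0.405] pointing down, gripper open.
Joint ranges: [-3.03, 3.03], [-0.79, 2.21], [0.23, 2.52], [-1.04, 4.18], [0, 3.07], [-2.55, 2.55]. Speed limits (rad/s): [2.22, 2.22, 2.57, 3.14, 3.14, 3.14].

INTERFACE

Orientations are given as [roll, pitch, yaw] about the fixed x, y, z axes, in that order (R = Rz(yaw) Ry(pitch) Rx(roll)).
In Python, from station import ctrl gives the robot as it stands. The module is installed in compiled form; this text tells all that it offers.
- The arm moves only by the shell command python3 -m jog 'ROWS' [OPENING] [FORCE]. ROWS is JSON, a list of rows, each a list of 6 numbers: the shift along the tool's x, y, z in cm, then the turn, a rotation vector about the tool's x, y, z in rad. In form: [[tx, ty, tz, ax, ay, az], ...]. A call has 1 to 8 rows; each row is the pose to reach, as a shift and turn from the pose commanded when the call began, along the tool's axes at that moment; what a row does not reach only later rows make up. A row lasts 1/10 s, in which the tool goes at most 50 mm and 8.59 degrees, less where a joint would pass 70% of its speed; a pose out of reach is approached as far as the arm can. A call with a gripper value outside its range is refused whole. OPENING is the opening in per cent of the stroke, from 0 (shut) to 100 (fully open), set as the call begins (- or left out, the last holds). The fingers move at their own pace and stop on an object; FORCE is the grip in N (left out, the last holds). Time passes only in rows, so rows that repeat a pose let the fingers close. It gives the time, the measured TCP pose, the force, the opening and the grip force at its end, in the units of the state.
- ctrl.get_obs(): the state, without advancing time (a new reading comes with each control period).
- ctrl.camera(name): name is "scene" or "top" or "wrist"; returns a dict with "img" (420x560x3 uint8, blue, green, red), "intrinsics" (3x3 intrinsics, pixels), "k1" (the pictures are not rectified: a ray, as slopes to the right and down, at radius r is drawn at 1 + k1 r^2 times it, then the intrinsics apply), "R" (3x3) and "t" (3): a world point X has camera coordinates R X + t. Camera axes: x right, y down, z forward; pixel columns grow to the right and rows downward; lengths in m; the calibration is good to about 2 mm. A picture is of the moment at which its call begins. There is no depth.
- ctrl.hand_in(): hands the job in; it is judged then, once.
The state is a dict: "time_s": time; "qpos": joint angles; "joint_vel": joint speeds; "tau": joint torques, N m; "ee_pos": TCP position; "eef_rot": TCP orientation; "force": force on the tool from outside, world axes, zero at the start; "moment": the same for the moment, N m; "grip_width": finger opening in m; "grip_force": force on a finger pad.
Only numpy, scipy, OpenCV 4.12 (cv2) and the standard library are available. Lean on these libraries where they do the work, as an engineer would, in place of code of your own. Each camera call takes 0.05 s, during which the arm holds its last target. There are 200 camera calls.

## Working session

There is one attempt and no reset: what is moved stays moved. The work goes in short steps, Python scripts to look and compute and a shell command to move; the robot and the scene stay as the last step left them, time stands still between calls to the robot, and variables do not carry over. Pictures are saved under pics/ and viewed, at most 10 in all, crops included, and the job is handed in when it is done.

```bash
mkdir -p pics; cat > h.py <<'E'
import numpy as np, cv2
from station import ctrl
from scipy.spatial.transform import Rotation as Ro
def cam(n,save=None):
    c=ctrl.camera(n)
    if save: cv2.imwrite('pics/'+save,c['img'])
    return c
def ray(c,u,v):
    K=np.array(c['intrinsics']); d=np.array([(u-K[0,2])/K[0,0],(v-K[1,2])/K[1,1]])
    r=np.linalg.norm(d); s=r
    for _ in range(30): s=r/(1+c['k1']*s*s)
    if r>0: d=d*s/r
    R=np.array(c['R']);t=np.array(c['t'])
    o=-R.T@t; w=R.T@np.array([d[0],d[1],1]); return o,w
def onz(c,u,v,z):
    o,w=ray(c,u,v); return o+w*(z-o[2])/w[2]
def proj(c,X):
    x=np.array(c['R'])@np.array(X)+np.array(c['t']); s=x[:2]/x[2]; s=s*(1+c['k1']*(s@s)); K=np.array(c['intrinsics'])
    return np.array([K[0,0]*s[0]+K[0,2],K[1,1]*s[1]+K[1,2]])
E
python3 - <<'E'
from h import *
import pickle
for n in('scene','top','wrist'):
    c=cam(n,n+'0.png'); pickle.dump(dict(c),open(n+'0.pkl','wb')); print(n,np.round(-np.array(c['R']).T@c['t'],3))
o=ctrl.get_obs(); print(ctrl.tcp_to_grasp,o)
E
```

```text
scene [ 1.598 -0.157  0.856]
top [ 0.19  -0.154  1.468]
wrist [ 0.292 -0.47   0.385]
0.1804 {'time_s': 0.15, 'qpos': array([-1.20159920e+00,  3.00357191e-01,  1.52141895e+00,  1.66851922e-05,
        1.32071877e+00, -6.66039723e-02]), 'joint_vel': array([ 0.00067662, -0.00210354, -0.00199402,  0.00015343, -0.00148992,
        0.00050927]), 'tau': array([ 6.89670960e-04, -5.31964624e+01, -3.52823389e+01,  7.07718520e-02,
        2.35605240e-02, -9.57973225e-05]), 'ee_pos': array([ 0.23216483, -0.49857678,  0.40421733]), 'eef_rot': array([-3.14069347e+00, -7.61759262e-05,  4.35796931e-01]), 'force': array([0.32411105, 0.12929215, 0.14901057]), 'moment': array([-0.06307809,  0.00999155, -0.05355167]), 'grip_force': 0.0, 'grip_width': 0.09391282485738593}
```

View pics/top0.png

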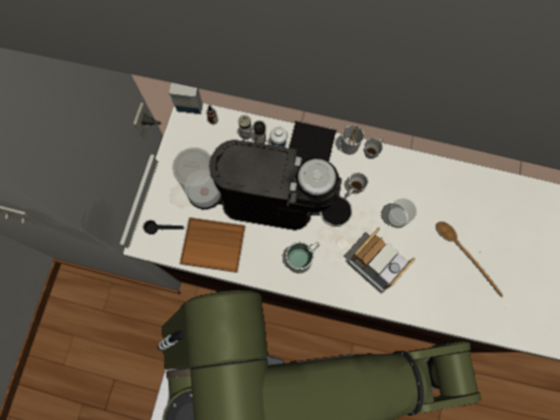

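View pics/scene0.png

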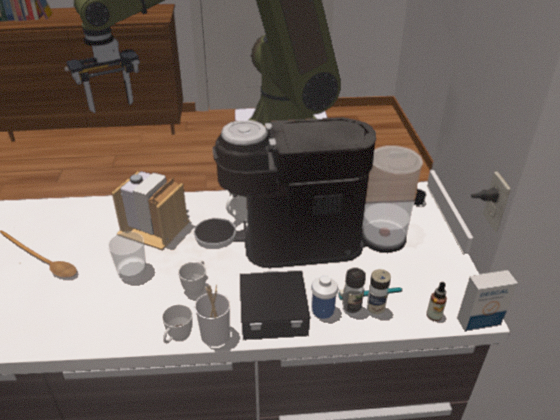

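The top view shows the rack at about (380,262), tray at (213,245), mug at (299,257). In the scene view the rack is at (150,208). I'll zoom in on the rack.

```bash
python3 - <<'E'
from h import *
import pickle
s=cv2.imread('pics/scene0.png');t=cv2.imread('pics/top0.png')
a=cv2.resize(t[220:300,335:425],None,fx=5,fy=5,interpolation=3)
b=cv2.resize(s[165:255,105:195],None,fx=4.4,fy=4.4,interpolation=3)[:400,:350]
cv2.imwrite('pics/z.png',np.hstack([a,np.pad(b,((0,400-b.shape[0]),(0,0),(0,0)))]))
c=pickle.load(open('top0.pkl','rb'))
for n,p,z in(('rack',(380,262),.125),('tray',(213,245),.01),('mug',(299,257),.09),('glass',(402,213),.05),('ctr',(356,183),.05)): print(n,onz(c,*p,z).round(3))
# tray corners
hsv=cv2.cvtColor(t,cv2.COLOR_BGR2HSV); m=np.zeros(t.shape[:2],np.uint8); m[210:280,175:250]=(hsv[210:280,175:250,1]>110)*255
m=cv2.morphologyEx(m,cv2.MORPH_OPEN,np.ones((3,3)))
k=max(cv2.findContours(m,0,1)[0],key=cv2.contourArea); r=cv2.minAreaRect(k); print(r)
P=np.array([onz(c,*p,.012) for p in cv2.boxPoints(r)]);print(P.round(3),P.mean(0),[np.linalg.norm(P[i]-P[i-1]) for i in range(4)])
E
```

```text
rack [ 0.495 -0.368  0.125]
tray [0.451 0.122 0.01 ]
mug [ 0.462 -0.144  0.09 ]
glass [ 0.677 -0.419  0.05 ]
ctr [ 0.739 -0.263  0.05 ]
((211.96531677246094, 244.2254180908203), (57.02145004272461, 46.52949905395508), 8.746162414550781)
[[0.374 0.203 0.012]
 [0.518 0.224 0.012]
 [0.533 0.046 0.012]
 [0.389 0.03  0.012]] [0.45346065 0.12572468 0.012     ] [np.float64(0.17397359120989883), np.float64(0.14568413574501765), np.float64(0.17875631767632977), np.float64(0.14451110509783407)]
```

View pics/z.png

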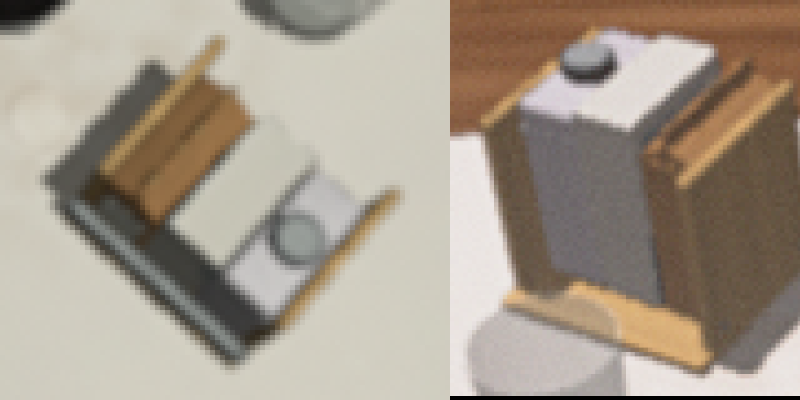

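View pics/wrist0.png

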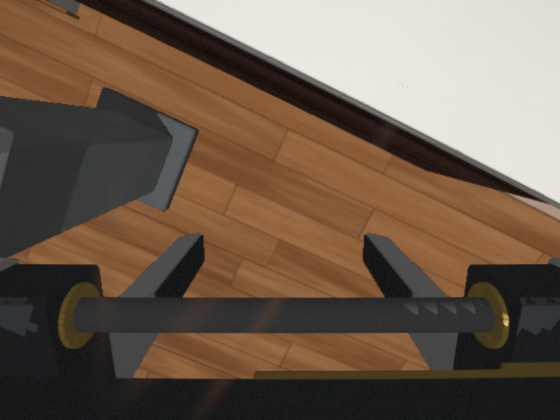

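The wanted carton is the plain white one in the middle slot. Its top corners in the zoomed top crop are about (262,112), (317,160), (168,222) and (220,265), with the tin on the right and the gable carton on the left. The wrist view shows only floor. Next I work out its position and the hover move.

```bash
python3 - <<'E'
from h import *
import pickle
c=pickle.load(open('top0.pkl','rb')); s=pickle.load(open('scene0.pkl','rb'))
f=lambda c,p,z:onz(c,335+p[0]/5,220+p[1]/5,z)
T=[f(c,p,.133) for p in((262,112),(317,160),(220,265),(168,222))]
print(np.round(T,3),np.mean(T,0))
S=[onz(s,105+(u-450)/4.4,165+v/4.4,.133) for u,v in((575,112),(632,130),(720,45),(655,38))]
print('scene',np.round(S,3),np.mean(S,0))
for X in (T,S):
    fw=(X[2]+X[3]-X[0]-X[1])/2; print('fwd ang',np.arctan2(fw[1],fw[0]),np.linalg.norm(fw),'back mid',(X[0]+X[1])/2)
r=[f(c,p,.036) for p in((62,203),(235,352))]; d=r[1]-r[0]; print('rail',np.round(r,3),np.mean(r,0),np.arctan2(d[1],d[0])+np.pi/2,np.linalg.norm(d))
E
```

```text
[[ 0.553 -0.377  0.133]
 [ 0.533 -0.413  0.133]
 [ 0.462 -0.37   0.133]
 [ 0.479 -0.337  0.133]] [ 0.50692296 -0.37428944  0.133     ]
scene [[ 0.535 -0.41   0.133]
 [ 0.555 -0.377  0.133]
 [ 0.475 -0.337  0.133]
 [ 0.464 -0.375  0.133]] [ 0.50734812 -0.37482915  0.133     ]
fwd ang 2.6249597071672532 0.08371508624643519 back mid [ 0.54331756 -0.3949652   0.133     ]
fwd ang 2.6740951994643187 0.08439827460482464 back mid [ 0.54501924 -0.39384634  0.133     ]
rail [[ 0.496 -0.286  0.036]
 [ 0.433 -0.404  0.036]] [ 0.46471196 -0.34516779  0.036     ] -0.49352995797399357 0.1334719293843723
```

```bash
cat >> h.py <<'E'
def to(pos,rot):
    """rows value to reach TCP pos with rotation matrix rot"""
    o=ctrl.get_obs(); R=Ro.from_euler('xyz',o['eef_rot']).as_matrix()
    print('t',round(o['time_s'],2),'pos',o['ee_pos'].round(4),'rpy',o['eef_rot'].round(3),'F',o['force'].round(1),'w',round(o['grip_width'],4),'gf',round(o['grip_force'],1),'q',o['qpos'].round(2))
    print('ROW cm',(R.T@(np.array(pos)-o['ee_pos'])*100).round(2),'rad',Ro.from_matrix(R.T@rot).as_rotvec().round(3))
def tool(phi,tilt=0):
    """tool x along heading phi, z down, then turned about tool y by -tilt (fingers point backwards)"""
    return Ro.from_euler('xyz',[np.pi,0,phi]).as_matrix()@Ro.from_rotvec([0,-tilt,0]).as_matrix()
PHI=2.645; FW=np.array([np.cos(PHI),np.sin(PHI),0]); Z=np.array([0,0,1.])
EDGE=np.array([.544,-.3945,0])
E
python3 -m jog '[[4.3,0.7,0,0,0,-0.14],[8.6,1.4,0,0,0,-0.28],[12.9,2.1,0,0,0,-0.42],[17.2,2.8,0,0,0,-0.56],[21,3.6,0,0,0,-0.7],[25,4.2,0,0,0,-0.84],[29,5,0,0,0,-0.98],[33,5.7,0,0,0,-1.12]]' 0 20; python3 -c "
from h import *
to(EDGE-.025*FW+.40*Z,tool(PHI))"
```

```text
time_s: 0.95
ee_pos: [0.5569, -0.4103, 0.4043]
eef_rot: [-3.141, -0.0, 1.562]
force: [0.1, -0.5, 0.6]
grip_width: 0.0333
grip_force: 0.0
t 0.95 pos [ 0.5569 -0.4103  0.4043] rpy [-3.141 -0.     1.562] F [ 0.1 -0.5  0.6] w 0.0333 gf 0.0 q [-0.69  0.63  1.05 -0.    1.47 -0.68]
ROW cm [0.4  0.9  0.43] rad [-0.    -0.    -1.083]
```

```bash
python3 -m jog '[[0.4,0.9,0.4,0,0,-0.14],[0.4,0.9,0.4,0,0,-0.28],[0.4,0.9,0.4,0,0,-0.42],[0.4,0.9,0.4,0,0,-0.56],[0.4,0.9,0.4,0,0,-0.7],[0.4,0.9,0.4,0,0,-0.84],[0.4,0.9,0.4,0,0,-0.98],[0.4,0.9,0.4,0,0,-1.083]]'; python3 -m jog '[[0,0,0,0,0,0],[0,0,0,0,0,0]]'; python3 -c "
from h import *
import pickle
c=cam('wrist','w1.png');pickle.dump(dict(c),open('w1.pkl','wb'))
to(EDGE-.025*FW+.40*Z,tool(PHI))
for k in (0,.084):
  for l in(-.019,.019): print(proj(c,EDGE+k*FW+l*np.array([FW[1],-FW[0],0])+.133*Z))"
```

```text
time_s: 1.75
ee_pos: [0.5645, -0.4071, 0.4002]
eef_rot: [3.141, -0.001, 2.644]
force: [-0.1, -0.2, 0.2]
grip_width: 0.0008
grip_force: 0.0
time_s: 1.95
ee_pos: [0.5645, -0.4071, 0.4004]
eef_rot: [3.141, -0.0, 2.636]
force: [0.8, -0.2, -0.2]
grip_width: 0.0006
grip_force: 0.0
t 2.0 pos [ 0.5645 -0.4071  0.4004] rpy [ 3.142 -0.     2.636] F [-0.  -0.4  0.5] w 0.0007 gf 0.0 q [-0.68  0.64  1.03  0.    1.46 -1.74]
ROW cm [-0.1   0.13  0.04] rad [ 0.    -0.    -0.009]
[260.13098638 189.37915756]
[308.59048315 188.90316932]
[257.14843147  75.39747043]
[309.43619747  74.83349509]
```

View pics/w1.png

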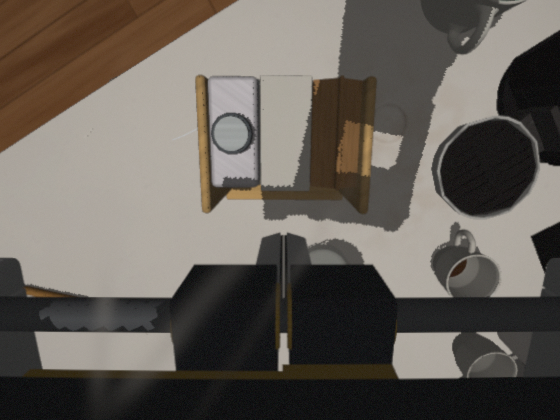

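The wrist view shows the carton top at columns 261–312, rows 75–190, about 1.5 mm right of my estimate and square to the tool. I'll correct the estimate and descend behind the edge.

```bash
sed -i 's/^EDGE=.*/EDGE=np.array([.5447,-.3932,0])/' h.py; python3 -c "
from h import *
to(EDGE-.015*FW+.320*Z,tool(PHI))"
```

```text
t 2.0 pos [ 0.5645 -0.4071  0.4004] rpy [ 3.142 -0.     2.636] F [-0.  -0.4  0.5] w 0.0007 gf 0.0 q [-0.68  0.64  1.03  0.    1.46 -1.74]
ROW cm [0.9  0.27 8.04] rad [ 0.    -0.    -0.009]
```

```bash
python3 -m jog '[[0,0.3,1.5,0,0,0],[0,0.3,3,0,0,0],[0,0.3,4.5,0,0,0],[0,0.3,6,0,0,0],[0,0.3,7,0,0,0],[0.4,0.3,8,0,0,0],[0.9,0.3,8,0,0,0],[0.9,0.3,8,0,0,0]]'; python3 -c "
from h import *
to(EDGE-.008*FW+.320*Z,tool(PHI))"
```

```text
time_s: 2.8
ee_pos: [0.5576, -0.4, 0.3211]
eef_rot: [-3.142, 0.0, 2.639]
force: [0.1, -0.8, 0.3]
grip_width: 0.0003
grip_force: 0.0
t 2.8 pos [ 0.5576 -0.4     0.3211] rpy [-3.142  0.     2.639] F [ 0.1 -0.8  0.3] w 0.0003 gf 0.0 q [-0.68  0.68  1.17 -0.    1.3  -1.74]
ROW cm [ 0.66 -0.02  0.11] rad [-0.     0.    -0.006]
```

```bash
python3 -m jog '[[0.4,0,0,0,0,0],[0.8,0,0,0,0,0],[1.3,0,-0.4,0,0,0],[1.8,0,-0.8,0,0,0],[2.3,0,-1.1,0,0,0],[2.8,0,-1.4,0,0,0],[3.3,0,-1.6,0,0,0],[3.8,0,-1.8,0,0,0]]'; python3 -c "
from h import *
c=cam('wrist','w2.png'); s=cam('scene')['img'];a=cv2.resize(s[110:270,70:230],(600,600),interpolation=3)
cv2.imwrite('pics/w2.png',cv2.resize(np.hstack([cv2.resize(c['img'],(800,600)),a]),(800,343)))
to(EDGE-.008*FW+.320*Z,tool(PHI))"
```

```text
time_s: 3.6
ee_pos: [0.5245, -0.3817, 0.3396]
eef_rot: [-3.141, 0.002, 2.639]
force: [2.6, -2.2, 5.3]
grip_width: 0.0004
grip_force: 2.5
t 3.7 pos [ 0.5243 -0.3816  0.3395] rpy [-3.141e+00  1.000e-03  2.639e+00] F [ 1.8 -0.8  3.1] w 0.0003 gf 1.4 q [-0.69  0.57  1.29  0.    1.28 -1.75]
ROW cm [-3.14 -0.03  1.95] rad [-0.     0.001 -0.006]
```

View pics/w2.png

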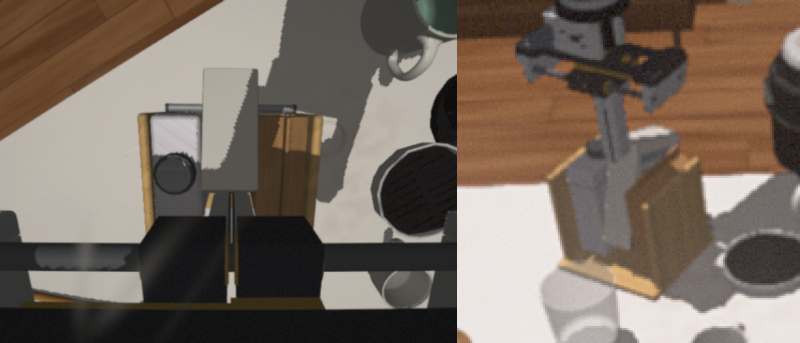

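The carton is tipping as intended: its front top edge now overhangs the rail, and the neighbours are still. I'll continue the pull.

```bash
python3 -m jog '[[0.6,0,-0.2,0,0,0],[1.2,0,-0.4,0,0,0],[1.8,0,-0.6,0,0,0],[2.4,0,-0.7,0,0,0],[3,0,-0.7,0,0,0],[3.6,0,-0.7,0,0,0],[4.1,0,-0.7,0,0,0],[4.6,0,-0.7,0,0,0]]'; python3 -c "
from h import *
import pickle
c=cam('wrist','w3.png');pickle.dump(dict(c),open('w3.pkl','wb'))
s=cam('scene')['img'];a=cv2.resize(s[110:270,70:230],(600,600),interpolation=3)
cv2.imwrite('pics/w3z.png',cv2.resize(np.hstack([cv2.resize(c['img'],(800,600)),a]),(800,343)))
to(EDGE-.008*FW+.320*Z,tool(PHI))"
```

```text
time_s: 4.5
ee_pos: [0.4839, -0.3594, 0.345]
eef_rot: [3.141, -0.001, 2.639]
force: [1.0, 0.5, 0.0]
grip_width: 0.0001
grip_force: 0.1
t 4.6 pos [ 0.4839 -0.3594  0.3453] rpy [ 3.141e+00 -1.000e-03  2.639e+00] F [ 0.4 -0.   0.1] w 0.0005 gf 0.1 q [-0.7   0.47  1.43 -0.    1.24 -1.77]
ROW cm [-7.76 -0.03  2.52] rad [ 0.    -0.001 -0.006]
```

View pics/w3z.png

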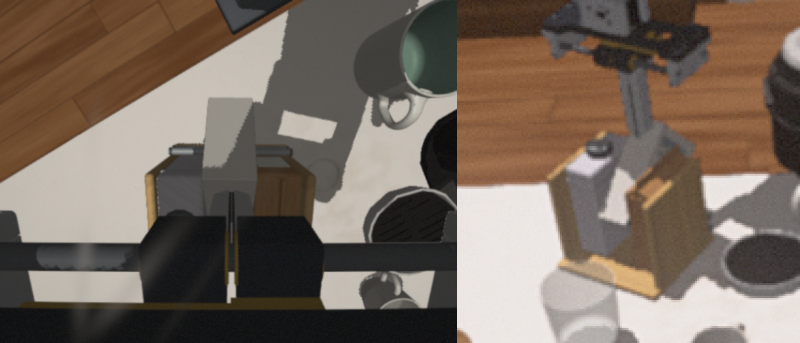

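```bash
python3 -m jog '[[-0.5,0,-0.2,0,0,0],[-1.5,0,-1,0,0,0],[-3,0,-3,0,0,0],[-5,0,-6,0,0,0],[-6,0,-9,0,0,0],[-7,0,-12,0,0,0],[-7,0,-12,0,0,0],[-7,0,-12,0,0,0]]' 60; python3 -c "
from h import *
import pickle
c=cam('wrist','w4.png');pickle.dump(dict(c),open('w4.pkl','wb'))
s=cam('scene','s4.png');pickle.dump(dict(s),open('s4.pkl','wb'))
s=s['img'];a=cv2.resize(s[110:270,70:230],(600,600),interpolation=3)
cv2.imwrite('pics/w4z.png',cv2.resize(np.hstack([cv2.resize(c['img'],(800,600)),a])[:,:],(800,343)))
to(EDGE-.008*FW+.320*Z,tool(PHI))"
```

```text
time_s: 5.4
ee_pos: [0.546, -0.3935, 0.4652]
eef_rot: [-3.142, -0.0, 2.639]
force: [0.6, 0.3, 0.0]
grip_width: 0.0558
grip_force: 0.0
t 5.5 pos [ 0.5458 -0.3934  0.4641] rpy [ 3.141e+00 -2.000e-03  2.639e+00] F [-0.3  0.8 -0.7] w 0.0563 gf 0.0 q [-0.68  0.56  1.02 -0.    1.56 -1.75]
ROW cm [-0.72 -0.03 14.41] rad [ 0.    -0.002 -0.006]
```

View pics/w4z.png

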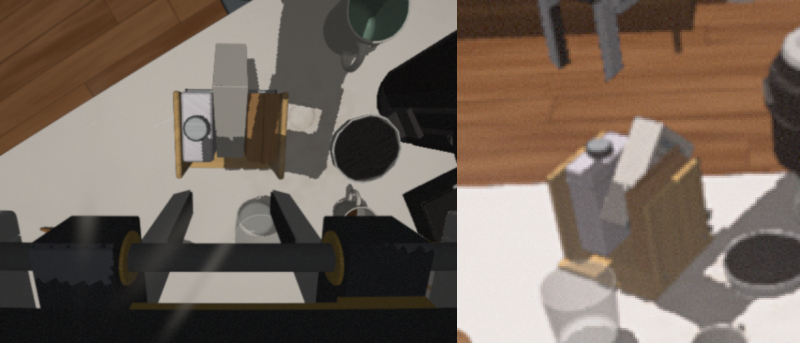

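It leans on its own. I'll estimate its tilt from the two top edges.

```bash
python3 - <<'E'
from h import *
import pickle
from scipy.optimize import least_squares
w=pickle.load(open('w4.pkl','rb')); g=cv2.cvtColor(w['img'],cv2.COLOR_BGR2GRAY)
print('col prof',list(g[44:120:1,272:280].mean(1).astype(int)))
for r in (56,75,95): print(r,list(g[r,252:316:1]))
L=np.array([FW[1],-FW[0],0])
def pts(th,xr):
    s,c=np.sin(th),np.cos(th); C=xr-(.004+.028*s)/c
    sp=EDGE+FW*(C+.125*s)+Z*(.008+.125*c); bk=EDGE+FW*(C+.125*s-.084*c)+Z*(.008+.125*c+.084*s); return sp,bk
for th in(.65,.7,.75,.8,.85,.9): 
  for xr in(.088,.092):
    print(th,xr,[proj(w,p).round(1).tolist() for p in pts(th,xr)])
E
```

```text
col prof [np.int64(174), np.int64(174), np.int64(174), np.int64(174), np.int64(175), np.int64(175), np.int64(174), np.int64(174), np.int64(165), np.int64(146), np.int64(132), np.int64(131), np.int64(131), np.int64(130), np.int64(131), np.int64(130), np.int64(131), np.int64(130), np.int64(131), np.int64(130), np.int64(130), np.int64(131), np.int64(130), np.int64(131), np.int64(131), np.int64(130), np.int64(131), np.int64(131), np.int64(131), np.int64(131), np.int64(131), np.int64(131), np.int64(131), np.int64(132), np.int64(131), np.int64(131), np.int64(131), np.int64(131), np.int64(131), np.int64(131), np.int64(131), np.int64(131), np.int64(131), np.int64(131), np.int64(131), np.int64(131), np.int64(131), np.int64(131), np.int64(131), np.int64(132), np.int64(132), np.int64(132), np.int64(131), np.int64(131), np.int64(132), np.int64(131), np.int64(131), np.int64(132), np.int64(131), np.int64(132), np.int64(134), np.int64(148), np.int64(144), np.int64(133), np.int64(132), np.int64(132), np.int64(132), np.int64(131), np.int64(132), np.int64(131), np.int64(132), np.int64(132), np.int64(1
[... 2730 characters left out ...]
8(130), np.uint8(112), np.uint8(87), np.uint8(82), np.uint8(83), np.uint8(82), np.uint8(80), np.uint8(81), np.uint8(81), np.uint8(83), np.uint8(82), np.uint8(81), np.uint8(85), np.uint8(108)]
0.65 0.088 [[281.7, 58.0], [282.0, 127.2]]
0.65 0.092 [[281.7, 53.6], [282.0, 122.5]]
0.7 0.088 [[281.7, 56.3], [282.0, 121.3]]
0.7 0.092 [[281.7, 52.0], [282.0, 116.5]]
0.75 0.088 [[281.7, 55.2], [282.0, 115.7]]
0.75 0.092 [[281.7, 50.9], [281.9, 110.9]]
0.8 0.088 [[281.8, 54.7], [281.9, 110.6]]
0.8 0.092 [[281.7, 50.5], [281.9, 105.8]]
0.85 0.088 [[281.8, 54.8], [281.9, 106.0]]
0.85 0.092 [[281.7, 50.7], [281.9, 101.2]]
0.9 0.088 [[281.8, 55.7], [281.9, 102.1]]
0.9 0.092 [[281.8, 51.6], [281.8, 97.3]]
```

The fit gives a tilt of about 0.83 rad, with the rail 90 mm ahead of the old edge. I'll align the tool with the spine and approach from above.

```bash
cat >> h.py <<'E'
TH=.83
def grasp(a=.022,b=.018,xr=.090,th=TH):
    s,c=np.sin(th),np.cos(th); C=xr-(.004+.028*s)/c; l=.125-a
    G=EDGE+FW*(C+l*s-b*c)+Z*(.008+l*c+b*s)
    return G+ctrl.tcp_to_grasp*(s*FW+c*Z)
E
python3 -c "
from h import *
print(grasp()); to(grasp()+.13*Z,tool(PHI,TH))"
```

```text
[ 0.3245114  -0.27388278  0.21254256]
t 5.5 pos [ 0.5458 -0.3934  0.4641] rpy [ 3.141e+00 -2.000e-03  2.639e+00] F [-0.3  0.8 -0.7] w 0.0563 gf 0.0 q [-0.68  0.56  1.02 -0.    1.56 -1.75]
ROW cm [25.12 -0.19 12.21] rad [-0.002 -0.832 -0.006]
```

```bash
python3 -m jog '[[4,0,0,0,-0.12,0],[8,0,0,0,-0.24,0],[12,0,2,0,-0.36,0],[16,0,4,0,-0.48,0],[20,0,7,0,-0.6,0],[23,-0.1,10,0,-0.72,0],[25.1,-0.2,12.2,0,-0.83,0],[25.1,-0.2,12.2,0,-0.832,0]]'; python3 -c "
from h import *
to(grasp(),tool(PHI,TH))"
```

```text
time_s: 6.3
ee_pos: [0.3231, -0.2731, 0.3415]
eef_rot: [3.141, 0.831, 2.637]
force: [0.0, -0.2, 0.3]
grip_width: 0.0563
grip_force: 0.0
t 6.3 pos [ 0.3231 -0.2731  0.3415] rpy [3.141 0.831 2.637] F [ 0.  -0.2  0.3] w 0.0563 gf 0.0 q [-0.83  0.    2.08  0.77  0.34 -2.53]
ROW cm [ 9.42 -0.    8.81] rad [-0.006  0.001 -0.006]
```

j6 is at its limit here, so I'll take the half-turn grasp, turning about the tool axis at this hover.

```bash
R='[[0,0,0,0,0,0.14],[0,0,0,0,0,0.28],[0,0,0,0,0,0.42],[0,0,0,0,0,0.56],[0,0,0,0,0,0.7],[0,0,0,0,0,0.84],[0,0,0,0,0,0.98],[0,0,0,0,0,1.1]]' ; python3 -m jog '[[0,0,0,0,0,0.14],[0,0,0,0,0,0.28],[0,0,0,0,0,0.42],[0,0,0,0,0,0.56],[0,0,0,0,0,0.7],[0,0,0,0,0,0.84],[0,0,0,0,0,0.98],[0,0,0,0,0,1.1]]' >/dev/null; python3 -m jog '[[0,0,0,0,0,0.14],[0,0,0,0,0,0.28],[0,0,0,0,0,0.42],[0,0,0,0,0,0.56],[0,0,0,0,0,0.7],[0,0,0,0,0,0.84],[0,0,0,0,0,0.98],[0,0,0,0,0,1.1]]' >/dev/null; python3 -m jog '[[0,0,0,0,0,0.14],[0,0,0,0,0,0.28],[0,0,0,0,0,0.42],[0,0,0,0,0,0.56],[0,0,0,0,0,0.7],[0,0,0,0,0,0.84],[0,0,0,0,0,0.94],[0,0,0,0,0,0.94]]'; cat >> h.py <<'E'
def tool2(phi,tilt=0): return tool(phi,tilt)@np.diag([-1.,-1,1])
E
python3 -c "
from h import *
to(grasp()+.04*Z,tool2(PHI,TH))
to(grasp(),tool2(PHI,TH))"
```

```text
time_s: 8.7
ee_pos: [0.3245, -0.2739, 0.3429]
eef_rot: [-3.141, -0.831, -0.503]
force: [0.8, -0.0, 0.3]
grip_width: 0.0565
grip_force: 0.0
t 8.7 pos [ 0.3245 -0.2739  0.3429] rpy [-3.141 -0.831 -0.503] F [ 0.8 -0.   0.3] w 0.0565 gf 0.0 q [-0.83  0.    2.08  0.76  0.35  0.62]
ROW cm [-6.67  0.    6.1 ] rad [ 0.005 -0.001 -0.005]
t 8.7 pos [ 0.3245 -0.2739  0.3429] rpy [-3.141 -0.831 -0.503] F [ 0.8 -0.   0.3] w 0.0565 gf 0.0 q [-0.83  0.    2.08  0.76  0.35  0.62]
ROW cm [-9.63  0.    8.79] rad [ 0.005 -0.001 -0.005]
```

```bash
python3 -m jog '[[-1.3,0,1.2,0,0,0],[-2.6,0,2.4,0,0,0],[-3.9,0,3.6,0,0,0],[-5.3,0,4.8,0,0,0],[-6.7,0,6.1,0,0,0],[-7.7,0,7,0,0,0],[-8.7,0,7.9,0,0,0],[-9.6,0,8.8,0,0,0]]'; python3 -c "
from h import *
to(grasp(),tool2(PHI,TH))
c=cam('wrist'); s=cam('scene')['img'];a=cv2.resize(s[110:270,70:230],(600,600),interpolation=3)
cv2.imwrite('pics/w5z.png',cv2.resize(np.hstack([cv2.resize(c['img'],(800,600)),a]),(800,343)))"
```

```text
time_s: 9.5
ee_pos: [0.3247, -0.2742, 0.2124]
eef_rot: [3.136, -0.83, -0.496]
force: [1.1, 0.1, 0.3]
grip_width: 0.0569
grip_force: 0.0
t 9.5 pos [ 0.3247 -0.2742  0.2124] rpy [ 3.136 -0.83  -0.496] F [1.1 0.1 0.3] w 0.0569 gf 0.0 q [-0.83  0.27  2.17  1.98  0.26 -0.65]
ROW cm [-0.01 -0.02 -0.04] rad [ 0.005 -0.     0.001]
```

View pics/w5z.png

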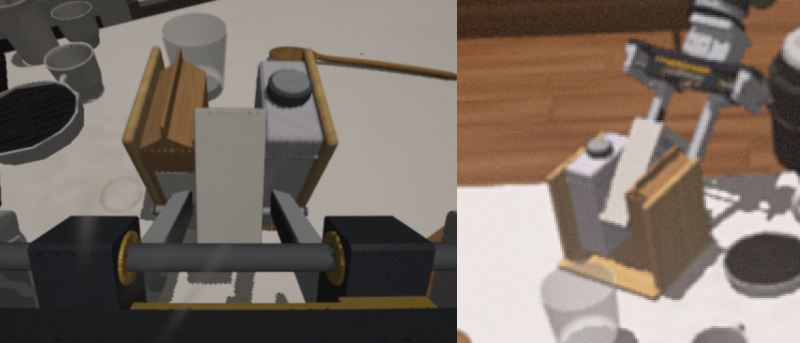

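The fingers straddle the spine side symmetrically. Now I close.

```bash
python3 -m jog '[[0,0,0,0,0,0],[0,0,0,0,0,0],[0,0,0,0,0,0],[0,0,0,0,0,0],[0,0,0,0,0,0],[0,0,0,0,0,0],[0,0,0,0,0,0],[0,0,0,0,0,0]]' 0 30; python3 -c "
from h import *
to(grasp()+.15*Z,tool2(PHI,TH))"
```

```text
time_s: 10.4
ee_pos: [0.3252, -0.2746, 0.2137]
eef_rot: [3.14, -0.833, -0.5]
force: [-2.6, 1.4, 6.0]
grip_width: 0.0379
grip_force: 29.9
t 10.4 pos [ 0.3252 -0.2746  0.2137] rpy [ 3.14  -0.833 -0.5  ] F [-2.6  1.4  6. ] w 0.0379 gf 29.9 q [-0.83  0.27  2.17  1.97  0.26 -0.64]
ROW cm [ 1.094e+01 -1.000e-02 -1.008e+01] rad [ 0.005 -0.003 -0.002]
```

```bash
python3 -m jog '[[0.5,0,-0.5,0,0,0],[1.5,0,-1.4,0,0,0],[2.7,0,-2.5,0,0,0],[4.2,0,-3.9,0,0,0],[6,0,-5.5,0,0,0],[7.8,0,-7.1,0,0,0],[9.5,0,-8.7,0,0,0],[11,0,-10.1,0,0,0]]'; python3 -c "
from h import *
P=grasp()+.17*Z
to(P,tool2(PHI,TH))
s=cam('scene')['img'];a=cv2.resize(s[60:270,70:280],(500,500),interpolation=3)
cv2.imwrite('pics/w6.png',a)"
```

```text
time_s: 11.2
ee_pos: [0.3245, -0.2739, 0.3638]
eef_rot: [3.139, -0.831, -0.5]
force: [0.7, 0.4, -1.5]
grip_width: 0.0379
grip_force: 29.9
t 11.2 pos [ 0.3245 -0.2739  0.3638] rpy [ 3.139 -0.831 -0.5  ] F [ 0.7  0.4 -1.5] w 0.0379 gf 29.9 q [-0.83 -0.03  2.06  0.67  0.39  0.72]
ROW cm [ 1.38 -0.   -1.26] rad [ 0.005 -0.001 -0.002]
```

View pics/w6.png

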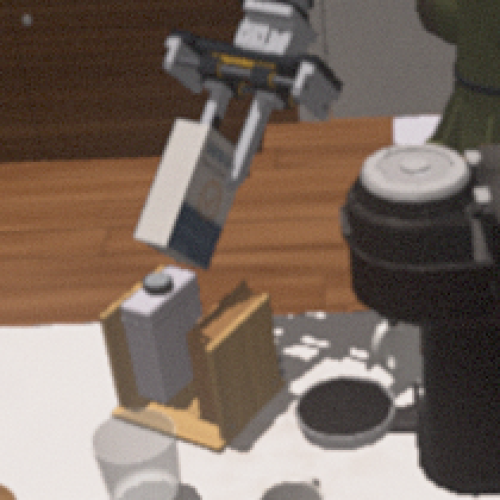

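Carton is held, clear of the rack; the tin and gable carton are still standing. I check the machine's clearance while planning the transfer.

```bash
python3 -c "
from h import *
import pickle
c=pickle.load(open('top0.pkl','rb'))
for p in((225,215),(265,226),(310,230),(230,195),(265,200),(300,215)): print(p,[onz(c,*p,z).round(3)[:2].tolist() for z in(0,.2,.35)])
to(np.array([.37,-.27,.45]),tool2(PHI,0))"
```

```text
(225, 215) [[0.555, 0.114], [0.505, 0.077], [0.468, 0.05]]
(265, 226) [[0.55, -0.017], [0.501, -0.036], [0.464, -0.05]]
(310, 230) [[0.571, -0.157], [0.519, -0.156], [0.48, -0.156]]
(230, 195) [[0.622, 0.116], [0.564, 0.079], [0.519, 0.052]]
(265, 200) [[0.633, 0.004], [0.572, -0.018], [0.527, -0.034]]
(300, 215) [[0.611, -0.115], [0.554, -0.121], [0.511, -0.125]]
t 11.25 pos [ 0.3248 -0.2743  0.3666] rpy [ 3.137 -0.836 -0.499] F [ 1.1 -0.6  3.6] w 0.0383 gf 29.9 q [-0.83 -0.03  2.05  0.66  0.39  0.72]
ROW cm [ 8.71 -2.52 -2.81] rad [ 0.005 -0.836 -0.004]
```

```bash
python3 -c "
import cv2;t=cv2.imread('pics/top0.png');cv2.imwrite('pics/m.png',cv2.convertScaleAbs(cv2.resize(t[135:275,170:345],(750,600),interpolation=3),alpha=2.2,beta=20))"
```

```text
(no output)
```

View pics/m.png

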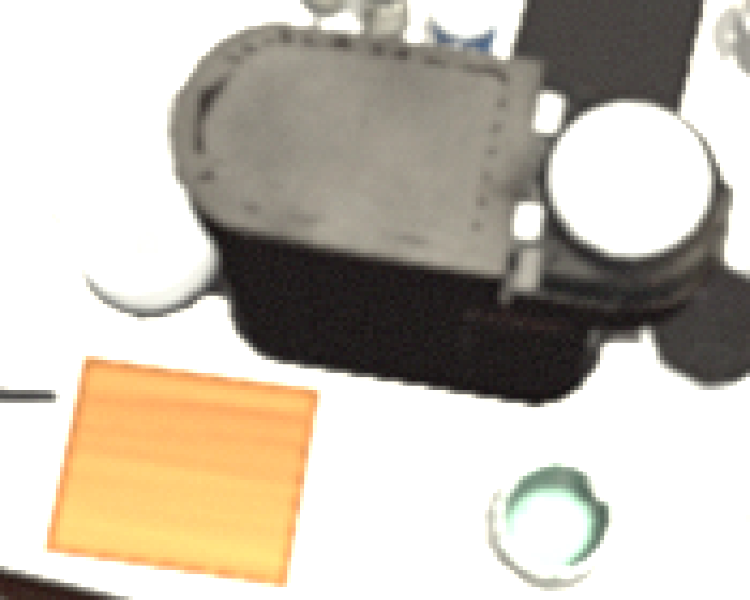

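The machine's front wall is vertical at x≈0.55 and the tray is ahead of it, so the route at x≈0.37–0.42 is clear. Next I turn the carton upright.

```bash
python3 -m jog '[[1.5,-0.3,-1.5,0,-0.1,0],[3,-0.7,-2.5,0,-0.22,0],[4.2,-1.1,-2.8,0,-0.34,0],[5.4,-1.5,-2.8,0,-0.46,0],[6.6,-1.9,-2.8,0,-0.58,0],[7.8,-2.2,-2.8,0,-0.7,0],[8.7,-2.5,-2.8,0,-0.82,0],[8.7,-2.5,-2.8,0,-0.836,0]]'; python3 -c "
from h import *
to(np.array([.37,-.05,.45]),tool2(.3-np.pi,0)); to(np.array([.37,-.05,.45]),Ro.from_euler('xyz',[np.pi,0,-.15]).as_matrix())"
```

```text
time_s: 12.05
ee_pos: [0.3708, -0.2704, 0.4452]
eef_rot: [-3.141, 0.007, -0.5]
force: [0.4, -0.7, -1.4]
grip_width: 0.0377
grip_force: 29.9
t 12.05 pos [ 0.3708 -0.2704  0.4452] rpy [-3.141  0.007 -0.5  ] F [ 0.4 -0.7 -1.4] w 0.0377 gf 29.9 q [-0.71  0.06  1.7  -0.    1.38  1.36]
ROW cm [-10.63 -19.31  -0.39] rad [-0.004  0.006 -0.8  ]
t 12.05 pos [ 0.3708 -0.2704  0.4452] rpy [-3.141  0.007 -0.5  ] F [ 0.4 -0.7 -1.4] w 0.0377 gf 29.9 q [-0.71  0.06  1.7  -0.    1.38  1.36]
ROW cm [-10.63 -19.31  -0.39] rad [-0.002  0.007 -0.35 ]
```

```bash
python3 -m jog '[[-1,-1.8,-0.2,0,0,-0.04],[-2.4,-4.3,-0.4,0,0,-0.09],[-3.8,-6.9,-0.4,0,0,-0.14],[-5.2,-9.5,-0.4,0,0,-0.19],[-6.6,-12,-0.4,0,0,-0.24],[-8,-14.5,-0.4,0,0,-0.29],[-9.4,-17,-0.4,0,0,-0.33],[-10.6,-19.3,-0.4,0,0,-0.35]]'; python3 -c "
from h import *
to(np.array([.421,.122,.42]),Ro.from_euler('xyz',[np.pi,0,.1]).as_matrix())"
```

```text
time_s: 12.85
ee_pos: [0.3694, -0.0489, 0.449]
eef_rot: [-3.139, 0.002, -0.149]
force: [0.2, -0.0, -2.1]
grip_width: 0.0378
grip_force: 29.9
t 12.85 pos [ 0.3694 -0.0489  0.449 ] rpy [-3.139e+00  2.000e-03 -1.490e-01] F [ 0.2 -0.  -2.1] w 0.0378 gf 29.9 q [-0.23 -0.15  1.9   0.    1.39  1.49]
ROW cm [  2.58 -17.66   2.94] rad [-0.003  0.002 -0.249]
```

```bash
python3 -m jog '[[0.3,-2.4,0,0,0,-0.04],[0.7,-5,0,0,0,-0.08],[1,-7.5,0,0,0,-0.12],[1.4,-10,0.4,0,0,-0.16],[1.8,-12.5,1,0,0,-0.2],[2.2,-15,2,0,0,-0.23],[2.6,-17.7,2.9,0,0,-0.25],[2.6,-17.7,2.9,0,0,-0.25]]'; python3 -c "
from h import *
import pickle
to(np.array([.421,.122,.310]),Ro.from_euler('xyz',[np.pi,0,.1]).as_matrix())
s=cam('scene');pickle.dump(dict(s),open('s7.pkl','wb'))
w=cam('wrist');pickle.dump(dict(w),open('w7.pkl','wb'))
t=cam('top')['img']
cv2.imwrite('pics/w7.png',np.hstack([cv2.resize(w['img'],(400,300)),cv2.resize(t[150:300,150:350],(400,300))]))"
```

```text
time_s: 13.65
ee_pos: [0.4223, 0.1228, 0.4187]
eef_rot: [-3.138, 0.005, 0.102]
force: [-0.2, -0.5, -1.5]
grip_width: 0.0378
grip_force: 29.9
t 13.65 pos [0.4223 0.1228 0.4187] rpy [-3.138  0.005  0.102] F [-0.2 -0.5 -1.5] w 0.0378 gf 29.9 q [0.2  0.04 1.79 0.   1.31 1.67]
ROW cm [-0.08  0.1  10.87] rad [-0.004  0.005  0.002]
```

View pics/w7.png

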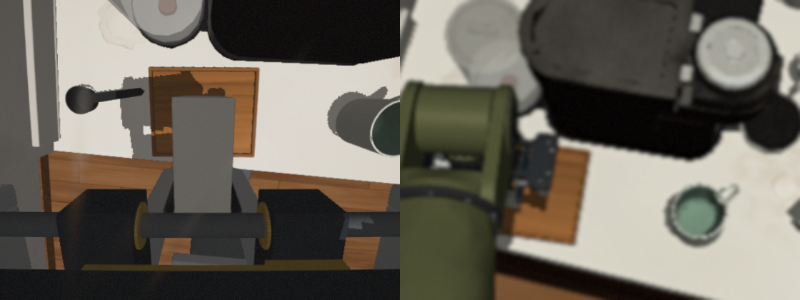

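The carton hangs over the tray, centred in the wrist view. I check its tilt in the grip numerically: the width of the back top edge gives its depth.

```bash
python3 - <<'E'
from h import *
import pickle
w=pickle.load(open('w7.pkl','rb')); g=cv2.cvtColor(w['img'],cv2.COLOR_BGR2GRAY).astype(float)
def sub(p,k): # strongest step position
    d=np.abs(np.diff(cv2.GaussianBlur(p.reshape(1,-1),(0,0),1).ravel())); i=d.argmax(); return k+i+.5
print('v',[sub(g[115:155,u],115) for u in (255,270,285,300,315)])
for r in(140,150,165,180,200,220): print(r,sub(g[r,225:262],225),sub(g[r,305:345],305))
R=Ro.from_euler('xyz',[-3.138,.005,.102]).as_matrix();p=np.array([.4223,.1228,.4187])
for d in(-.1,-.05,0,.05,.1):
  o=[]
  for q in((.066,0),(-.018,0)):
    for y in(-.019,.019):
      x,h=q[0],-.022; xx=x*np.cos(d)+h*np.sin(d); zz=-x*np.sin(d)+h*np.cos(d)
      o.append(proj(w,p+R@np.array([xx,y,.1804+zz])).round(1).tolist())
  print('tilt(back edge up +)',d,o)
E
```

```text
v [np.float64(134.5), np.float64(133.5), np.float64(131.5), np.float64(122.5), np.float64(128.5)]
140 240.5 329.5
150 240.5 329.5
165 240.5 328.5
180 228.5 327.5
200 241.5 327.5
220 240.5 325.5
tilt(back edge up +) -0.1 [[239.1, 127.3], [324.7, 127.1], [242.6, 307.0], [321.9, 306.9]]
tilt(back edge up +) -0.05 [[238.1, 129.1], [325.6, 129.0], [242.9, 308.3], [321.7, 308.1]]
tilt(back edge up +) 0 [[237.1, 131.5], [326.6, 131.4], [243.2, 309.4], [321.4, 309.3]]
tilt(back edge up +) 0.05 [[236.1, 134.4], [327.5, 134.3], [243.5, 310.4], [321.1, 310.2]]
tilt(back edge up +) 0.1 [[235.1, 137.9], [328.5, 137.7], [243.8, 311.2], [320.8, 311.0]]
```

Tilt in the grip is within about 0.03 rad. I lower it.

```bash
python3 -m jog '[[0,0.1,2,0,0,0],[0,0.1,4.5,0,0,0],[0,0.1,7,0,0,0],[0,0.1,9,0,0,0],[0,0.1,10.5,0,0,0],[0,0.1,11.5,0,0,0],[0,0.1,12,0,0,0],[0,0.1,12,0,0,0]]'; python3 -m jog '[[0,0,0.1,0,0,0],[0,0,0.2,0,0,0],[0,0,0.3,0,0,0],[0,0,0.4,0,0,0],[0,0,0.5,0,0,0],[0,0,0.6,0,0,0],[0,0,0.6,0,0,0]]'
```

```text
time_s: 14.6
ee_pos: [0.4218, 0.1198, 0.301]
eef_rot: [-3.14, 0.004, 0.098]
force: [-0.6, 0.2, -1.4]
grip_width: 0.0379
grip_force: 29.9
time_s: 15.3
ee_pos: [0.4218, 0.1201, 0.2949]
eef_rot: [-3.14, 0.004, 0.098]
force: [0.2, -0.3, -1.5]
grip_width: 0.0381
grip_force: 29.9
```

```bash
python3 -m jog '[[0,0,0.1,0,0,0],[0,0,0.2,0,0,0],[0,0,0.3,0,0,0],[0,0,0.4,0,0,0],[0,0,0.4,0,0,0]]'; python3 -m jog '[[0,0,0.1,0,0,0],[0,0,0.2,0,0,0],[0,0,0.2,0,0,0]]'
```

```text
time_s: 15.8
ee_pos: [0.4218, 0.1201, 0.2909]
eef_rot: [-3.14, 0.004, 0.098]
force: [-1.0, 0.3, -0.7]
grip_width: 0.038
grip_force: 29.9
time_s: 16.1
ee_pos: [0.4219, 0.1202, 0.2898]
eef_rot: [-3.14, 0.003, 0.098]
force: [-4.5, 0.4, 11.0]
grip_width: 0.038
grip_force: 30.0
```

Contact is confirmed (11 N up). I ease the grip so it settles flat, then release and retreat upwards.

```bash
python3 -m jog '[[0,0,-0.05,0,0,0],[0,0,-0.05,0,0,0],[0,0,-0.05,0,0,0],[0,0,-0.05,0,0,0]]' - 3; python3 -m jog '[[0,0,0,0,0,0],[0,0,0,0,0,0],[0,0,0,0,0,0],[0,0,0,0,0,0],[0,0,0,0,0,0],[0,0,0,0,0,0]]' 65; python3 -m jog '[[0,0,-1,0,0,0],[0,0,-3,0,0,0],[0,0,-6,0,0,0],[0,0,-9,0,0,0],[0,0,-12,0,0,0],[0,0,-14,0,0,0],[0,0,-15,0,0,0],[0,0,-15,0,0,0]]'; python3 - <<'E'
from h import *
w=cam('wrist','w8.png'); g=cv2.cvtColor(w['img'],cv2.COLOR_BGR2GRAY).astype(float)
hsv=cv2.cvtColor(w['img'],cv2.COLOR_BGR2HSV); m=((hsv[...,1]<45)&(hsv[...,2]>50)).astype(np.uint8)
x=onz(w,0,0,0)
c=np.array([.4219,.1202,0])+.024*np.array([.995,.098,0])
ex=np.array([.995,.098,0]);ey=np.array([-.098,.995,0])
for z in(.13,.005):print(z,[proj(w,c+a*ex+b*ey+z*Z).round(0).tolist() for a,b in((.042,.019),(.042,-.019),(-.042,-.019),(-.042,.019))])
P=[proj(w,c+a*ex+b*ey+.13*Z) for a,b in((.042,.019),(.042,-.019),(-.042,-.019),(-.042,.019))]
u0,v0=np.mean(P,0).astype(int); print('ctr',u0,v0,w['img'][v0,u0])
mm=(np.abs(w['img'].astype(int)-w['img'][v0-10,u0]).sum(2)<40).astype(np.uint8)
n,l,st,ce=cv2.connectedComponentsWithStats(mm); print('blob',st[l[v0-10,u0]],ce[l[v0-10,u0]])
k=max(cv2.findContours((l==l[v0-10,u0]).astype(np.uint8),0,1)[0],key=cv2.contourArea); print(cv2.minAreaRect(k))
to([.42,.12,.44],np.eye(3))
E
```

```text
time_s: 16.5
ee_pos: [0.4218, 0.1201, 0.2897]
eef_rot: [-3.14, 0.004, 0.098]
force: [-0.7, 1.6, 5.7]
grip_width: 0.038
grip_force: 3.0
time_s: 17.1
ee_pos: [0.4218, 0.1201, 0.2895]
eef_rot: [-3.14, 0.004, 0.098]
force: [0.8, -0.7, -0.1]
grip_width: 0.0613
grip_force: 0.0
time_s: 17.9
ee_pos: [0.4223, 0.1199, 0.4406]
eef_rot: [-3.14, 0.002, 0.098]
force: [0.1, 0.3, -0.4]
grip_width: 0.0609
grip_force: 0.0
0.13 [[263.0, 132.0], [306.0, 132.0], [304.0, 223.0], [264.0, 223.0]]
0.005 [[269.0, 132.0], [299.0, 132.0], [298.0, 197.0], [270.0, 197.0]]
ctr 284 177 [ 91  98 101]
blob [ 169  108  137  120 7046] [240.4785694  173.52441101]
((236.26763916015625, 166.9239044189453), (142.06646728515625, 111.58121490478516), 5.931527137756348)
t 17.95 pos [0.4223 0.1199 0.4394] rpy [-3.14   0.004  0.098] F [ 0.5 -0.  -0.4] w 0.0614 gf 0.0 q [0.19 0.02 1.76 0.   1.36 1.67]
ROW cm [-0.22 -0.03 -0.06] rad [ 3.137  0.154 -0.006]
```

```bash
python3 - <<'E'
from h import *
w=cv2.imread('pics/w8.png').astype(np.float32); w=cv2.GaussianBlur(w,(3,3),0)
for r in(140,155,170,185,200,215):
    d=np.abs(np.diff(w[r],axis=0)).sum(1); print(r,[ (240+i,int(d[240+i])) for i in range(85) if d[240+i]>20])
for u in(272,284,296):
    d=np.abs(np.diff(w[:,u],axis=0)).sum(1); print(u,[(i,int(d[i])) for i in range(110,245) if d[i]>20])
E
```

```text
140 [(260, 26), (261, 51), (262, 47), (263, 20), (290, 23), (291, 25), (294, 28), (295, 39), (303, 32), (304, 55), (305, 43), (308, 22), (309, 51), (310, 52), (311, 21)]
155 [(260, 21), (261, 49), (262, 50), (263, 21), (303, 43), (304, 59), (305, 30), (308, 24), (309, 52), (310, 49)]
170 [(260, 22), (261, 50), (262, 48), (303, 43), (304, 47), (305, 21), (308, 37), (309, 54), (310, 41)]
185 [(261, 39), (262, 47), (263, 27), (303, 33), (304, 35)]
200 [(261, 37), (262, 47), (263, 29), (302, 23), (303, 40), (304, 36)]
215 [(260, 20), (261, 84), (262, 130), (263, 35), (264, 89), (265, 70), (287, 37), (288, 93), (289, 97), (290, 47), (291, 20), (301, 38), (302, 80), (303, 80), (304, 36)]
272 [(120, 25), (121, 44), (122, 25), (133, 40), (134, 48), (135, 31), (225, 40), (226, 63), (227, 38)]
284 [(121, 22), (122, 44), (123, 32), (133, 37), (134, 49), (135, 33), (225, 38), (227, 101), (228, 83)]
296 [(115, 20), (116, 20), (121, 28), (122, 54), (123, 32), (132, 24), (133, 87), (134, 165), (135, 141), (137, 110), (138, 87), (139, 45), (211, 58), (212, 119), (213, 111), (214, 41), (226, 30), (227, 103), (228, 188), (229, 139), (230, 34)]
```

Carton top edges are at columns 262–304, rows 134–226, within 3 px of the upright prediction, and about 9 mm from the tray centre. I hand in.

```bash
python3 -c "
from station import ctrl
print(ctrl.hand_in())"
```

```text
the job is handed in; nothing more can be done
None
```

I handed the job in at about 18 s, with the carton standing released and upright about 9 mm from the tray's centre and the tin and gable carton still standing in the rack when last seen, but no verdict came back and I viewed 12 pictures, over the limit of 10.

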